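# Stack the praline boxes and slide them under the overshelf

### The arm

A 6-joint arm with a two-finger parallel gripper is mounted at the origin on the work surface. World frame = base frame: x ahead of the robot, y to its left, z up, the work surface at z = 0. Lengths are in mm, angles in rad, forces in N, time in s.
With the tool pointing down it reaches from about 300 to 775 mm from the base axis. Payload 14.6 kg.
Tool frame: the origin (TCP) lies at the very end of the fingers, on their centre line; the grasp point (between the pads) lies manip.grip_depth behind it (manip.grip_depth is the distance from the TCP to the grasp point, in mm); x points along the fingers, z is the direction in which the jaws open and shut, and the axes are right-handed (so a half turn about x gives the same grasp; the last joint's range is limited). The gripper opens to 94 mm and grips with 3 to 60 N. Pads are 16 mm wide; open, the fingers measure 119 mm over their backs; the gripper's body (75 mm by 177 mm) begins 78 mm behind the grasp point.
Start: joints at [-1.205, 0.3, 1.521, -0, 1.321, -0.067], TCP at [230.67, -499.28, 205.446] pointing down, gripper open.
Joint ranges: [-3.03, 3.03], [-0.79, 2.21], [0.23, 2.52], [-1.04, 4.18], [0, 3.07], [-2.55, 2.55]. Speed limits (rad/s): [2.22, 2.22, 2.57, 3.14, 3.14, 3.14].

### API

Orientations are given as [roll, pitch, yaw] about the fixed x, y, z axes, in that order (R = Rz(yaw) Ry(pitch) Rx(roll)).
In Python, from cell import manip gives the robot as it stands.
- The arm moves only by the tool step_arm, never from a script. Its argument "commands" is one flat list of numbers, 7 for each row, row after row: the shift along the tool's x, y, z in m, then the turn, a rotation vector about the tool's x, y, z in degrees, then the finger opening in m, from 0 to 0.094. A call has 1 to 5 rows; each row shifts and turns the commanded pose from where the row before left it, along the tool's axes as they then stand; what a row does not reach is not made up. A row lasts 1/8 s, in which the tool goes at most 62.5 mm and 10.7 degrees, less where a joint would pass 70% of its speed; a pose out of reach is approached as far as the arm can. A call with a gripper value outside its range is refused whole. The fingers move at their own pace and stop on an object; "squeeze" is the grip in N (left out, the last holds). Time passes only in rows, so rows that do not move let the fingers close. It gives the time, the measured TCP pose, the force and the opening at its end, in the units of the state.
- manip.read_state(): the state, without advancing time (a new reading comes with each control period).
- manip.camera(name): name is "scene" or "top" or "wrist"; returns the picture (384x512x3 uint8, red, green, blue); there is no depth.
- manip.camera_model(name): a dict with "intrinsics" (3x3 intrinsics, pixels), "k1" (the pictures are not rectified: a ray, as slopes to the right and down, at radius r is drawn at 1 + k1 r^2 times it, then the intrinsics apply), "origin" and "orientation" of the camera in the world; the wrist camera has in their place "tool_from_camera" (4x4, takes a point from camera to tool coordinates, whose origin is the TCP and whose axes are the tool frame's). Camera axes: x right, y up, looking along -z (the intrinsics and any distortion apply to the point x, -y, -z); pixel columns grow to the right and rows downward; lengths in mm; the calibration is good to about 2 mm. A picture is of the moment at which its call begins: read the wrist's pose just before it. camera_model takes no time and is no camera call.
- manip.sign_off(): hands the job in, once; it reports no verdict.
Trained networks look in the newest picture that a camera, given by its name, has taken for a name from the list of things; names that differ only in an ending like _2 or _b are one class to them, and where a whole thing is asked for, a point or a joint stands for the part that bears it (a point fixed in the world has none). Each returns a list of dicts, best first, with "score" (0 to 1); they miss things now and then, are a little off and sometimes report something else, mostly with a low value. They report only what shows in the picture. A call takes as long as a camera call. They do not tell look-alikes from the thing itself.
- manip.find_in(thing, camera): "centre" ([row, column] in pixels, amid what is visible of it).
- manip.outline_of(thing, camera): "pixels" (384x512 bool, what is visible of it) and "centre" ([row, column] in pixels, amid what is visible of it).
The state is a dict: "clock": time; "joints": joint angles; "qd": joint speeds; "effort": joint torques, N m; "eef_pos": TCP position; "eef_rot": TCP orientation; "wrist_force": force on the tool from outside, world axes, zero at the start; "moment": the same for the moment, N m; "finger_gap": finger opening in mm.
Only numpy, scipy, OpenCV 4.12 (cv2) and the standard library are available. Lean on these libraries where they do the work, as an engineer would, in place of code of your own. Each camera call takes 0.05 s, during which the arm holds its last target. There are 200 camera calls.

### The job

Lift the white praline box by its black rib and set it down (do not drop it) on the grey box, red end over red end, so that all four lugs sink into the notches and the rims close up; let go of it. Then slide the stacked pair along the table under the low steel shelf, between its legs, until the grey box rests square against the blue stop bar. Never lift or tip the grey box, keep the white one upright, and leave the bowl, spray can and spatula where they are.

Things in the scene. Friction and masses are not known exactly. Their poses are not given: they have to be found in the camera images.
- lower_box: loose grey open box 150 x 110 x 55 mm (x, y, z), 10 mm walls, flat bottom, 0.28 to 0.46 kg, in front of the shelf. Origin: centre of its underside; z up; its red end wall is at -x and faces away from the shelf, +x points roughly into it. The rim has a notch in the middle of each wall, through the wall and 15 mm deep: 49 mm wide in the red end, 27 mm in the other three.
- seat (a point): centre of the grey box's mouth, at rim height (55 mm), axes as the box. When the white box is fully seated, axes parallel to the grey box's, its origin is here, with 2.5 mm of play each way; the pair is 110 mm tall. Pralines on both boxes' floors (up to 12 mm tall) are only scenery.
- upper_box: loose white open box 150 x 110 x 55 mm (x, y, z), 10 mm walls, 0.28 to 0.46 kg, red end wall at -x. Origin: centre of its floor's underside; z up. A round-nosed lug, 12 mm tall and 8 mm thick, points down under the middle of each wall: 44 mm wide under the red end, 22 mm under the other three. At the start it stands on them, origin 12 mm above the table.
- rib_top (a point): middle of the top of the white box's black rib, 55 mm above the box's origin, axes as the box. The rib is 14 mm thick (x), runs from wall to wall along y, flush with the rim and down to the floor. On each side of it is an open compartment 58 mm (x) by 90 mm (y), 49 mm deep: fingers enter there and close along x.
- shelf: fixed low steel overshelf. Origin: on the table, under the middle of the blue stop bar's face; x: level, inwards (the way to push); z up. The bar is 210 mm wide, 18 to 42 mm above the table. When the grey box touches it, that box's origin is at x = -75 mm and 60 mm of the stack still stick out. Front legs, 16 mm thick, at x = -78, y = +-105 mm.
- shelf_front (a point): middle of the lower front edge of the shelf board: 118 mm above the table, 90 mm before the stop bar's face, axes as the shelf. The board is 12 mm thick, 240 mm wide (y) and 210 mm deep; jars and cake boards fixed on top of it reach 187 mm above the table.
- bowl: bystander: steel bowl, rim 110 mm across, 55 mm tall, loose; origin: centre of its underside
- spray_can: bystander: upright white and red can, 60 mm across, 150 mm tall, loose; origin: centre of its underside
- spatula: bystander: spatula 160 mm long lying on the table along its x axis, loose
Things that resemble listed ones, but are neither listed nor needed, are in the scene too. Leave any pink, purple or yellow look-alike of the upper_box alone.

How it is judged:
By the outcome, as a careful person would: the job done as asked, in the order asked, and still so for the second after the job is handed in, with the robot touching nothing.
It also fails if it takes over 67 s, if anything falls off the work surface, if the arm or the gripper's body presses on something with over 40 N, if the wrist force passes 120 N, or if a joint passes its speed limit or range.

## Working session

There is one attempt and no reset: what is moved stays moved. The work goes in short steps, Python scripts to look and compute and a tool call to move; the robot and the scene stay as the last step left them, time stands still between calls to the robot, and variables do not carry over. Pictures are saved under pics/ and viewed, about 8 in all and at most 12, crops included, and the job is handed in when it is done.

Besides the shell and the picture viewer there is one more tool, called after "Request:" in YAML: its name, and indented under it one key for each argument. step_arm: Moves the arm, as the interface text tells. Its arguments: {"type":"object","properties":{"commands":{"type":"array"},"squeeze":{"type":"number"}},"required":["commands"]}

```bash
ls; mkdir -p pics; cat > h.py <<'E'
import numpy as np, cv2
from cell import manip
from scipy.spatial.transform import Rotation as Ro
def cam(name):
    m=manip.camera_model(name)
    K=np.array(m["intrinsics"]);k1=m["k1"]
    if "tool_from_camera" in m:
        s=manip.read_state();T=np.eye(4);T[:3,:3]=Ro.from_euler('xyz',s["eef_rot"]).as_matrix();T[:3,3]=s["eef_pos"]
        T=T@np.array(m["tool_from_camera"]);o=T[:3,3];R=T[:3,:3]
    else:
        o=np.array(m["origin"]);R=np.array(m["orientation"])
        if R.shape!=(3,3): R=Ro.from_euler('xyz',R).as_matrix()
    return K,k1,o,R
def ray(c,px): # px (n,2) row,col
    K,k1,o,R=c;px=np.atleast_2d(px).astype(float)
    p=cv2.undistortPoints(px[:,::-1].reshape(-1,1,2).copy(),K,np.array([k1,0,0,0,0.])).reshape(-1,2)
    return o,(R@np.c_[p[:,0],-p[:,1],-np.ones(len(p))].T).T
def atz(c,px,z):
    o,d=ray(c,px);return o+d*((z-o[2])/d[:,2])[:,None]
def proj(c,P):
    K,k1,o,R=c;q=(np.atleast_2d(P)-o)@R;q=q*[1,-1,-1];u=q[:,:2]/q[:,2:]
    u=u*(1+k1*(u**2).sum(1))[:,None]
    return np.c_[u[:,1]*K[1,1]+K[1,2],u[:,0]*K[0,0]+K[0,2]]
def save(img,n,box=None,s=1.5):
    if box: img=img[box[0]:box[1],box[2]:box[3]]
    cv2.imwrite('pics/'+n+'.png',cv2.resize(img[...,::-1],None,fx=s,fy=s,interpolation=cv2.INTER_CUBIC))
E
python3 - <<'E'
from h import *
for n in ("top","scene"):
    im=manip.camera(n);save(im,n+"0");np.save(n+"0.npy",im);print(n,cam(n)[2],cam(n)[1])
    for t in ("lower_box","upper_box","shelf","bowl","spray_can","spatula"):
        for r in manip.find_in(t,n): 
            if r["score"]>.2: print(t,round(r["score"],2),np.round(r["centre"]),np.round(atz(cam(n),r["centre"],40)[0]))
print(manip.read_state(), manip.grip_depth)
E
```

```text
pics
top [ 390.32291937 -115.91481735 1242.55874766] 0.041793318396990534
lower_box 0.62 [188. 204.] [548.  41.  40.]
lower_box 0.57 [141. 398.] [ 678. -460.   40.]
upper_box 0.83 [304. 380.] [ 263. -406.   40.]
upper_box 0.82 [260. 252.] [365. -88.  40.]
upper_box 0.67 [216. 337.] [ 482. -304.   40.]
upper_box 0.59 [215. 424.] [ 486. -522.   40.]
shelf 0.74 [186.  96.] [550. 320.  40.]
shelf 0.48 [140. 398.] [ 678. -462.   40.]
bowl 0.74 [103. 225.] [776. -11.  40.]
spray_can 0.69 [140. 397.] [ 681. -458.   40.]
spatula 0.76 [120. 305.] [ 731. -221.   40.]
scene [1471.35738612  361.63010305  906.25213969] -0.05837127850874339
upper_box 0.93 [160. 129.] [ 469. -523.   40.]
upper_box 0.66 [178. 272.] [375. -78.  40.]
upper_box 0.65 [176. 191.] [ 466. -302.   40.]
shelf 0.68 [232. 392.] [466. 298.  40.]
bowl 0.62 [277. 232.] [776. -12.  40.]
bowl 0.49 [232. 288.] [575.  52.  40.]
spray_can 0.79 [192. 109.] [ 631. -477.   40.]
spray_can 0.74 [233. 290.] [578.  59.  40.]
spatula 0.92 [257. 161.] [ 790. -199.   40.]
{'clock': 0.7, 'joints': array([-1.20462290e+00,  2.99880636e-01,  1.52100205e+00,  1.38151294e-06,
        1.32075842e+00, -6.65785798e-02]), 'qd': array([-0.00068306, -0.00015764, -0.00176954, -0.00148619,  0.00095364,
       -0.00024166]), 'effort': array([ 3.44827371e-03, -5.31568444e+01, -3.52876246e+01,  7.09838932e-02,
        2.12532969e-02, -1.07616469e-05]), 'eef_pos': array([ 230.65288203, -499.27000973,  205.45534005]), 'eef_rot': array([3.04739228, 1.57074786, 1.90934762]), 'wrist_force': array([-0.47445112, -0.09546699,  0.23339463]), 'moment': array([ 0.02453213, -0.02031301,  0.02327713]), 'finger_gap': 93.85639763518535} 18.8
```

View pics/top0.png

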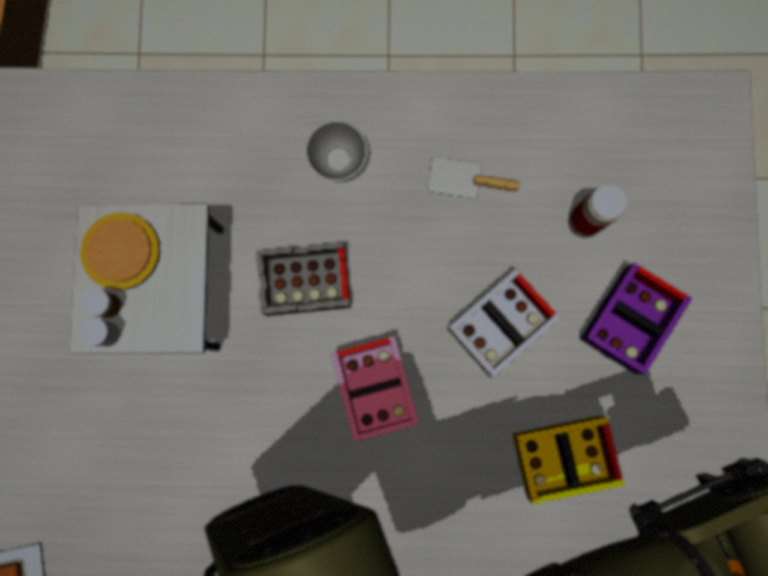

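View pics/scene0.png

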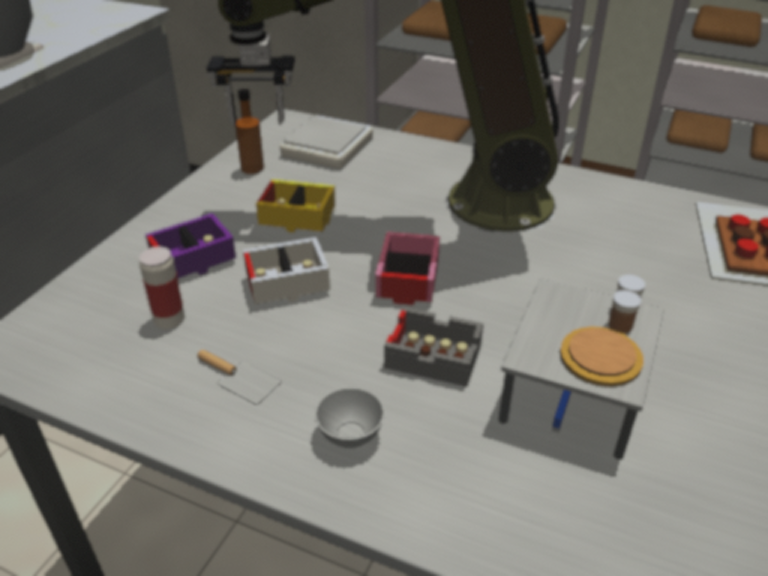

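The top view shows the boxes that could be mistaken for the target, as [row, col] at 512x384: white [216,337], pink [260,252], yellow [304,380] and purple [215,424]. Only the white one fits: white walls, black rib, red end. The grey box is at [188,204], and the shelf at [186,96] opens toward -y. Next I'll fit the poses from outlines in both views.

```bash
cat >> h.py <<'E'
from scipy.optimize import minimize
def boxpts(L,W,z0,z1):
    return np.array([[a*L/2,b*W/2,z] for a in(-1,1) for b in(-1,1) for z in(z0,z1)])
def place(P,x,y,yaw,z=0):
    return Ro.from_euler('z',yaw).apply(P)+[x,y,z]
def hullmask(c,P):
    m=np.zeros((384*4,512*4),np.uint8)
    h=cv2.convexHull((proj(c,P)[:,::-1]*4+1.5).astype(np.float32)).round().astype(np.int32)
    cv2.fillConvexPoly(m,h,1);return m
def fit(views,P,p0): # views: list of (cam,mask); p=[x,y,yaw_deg,z]
    M=[(c,cv2.resize(m.astype(np.uint8),None,fx=4,fy=4,interpolation=cv2.INTER_NEAREST)) for c,m in views]
    def cost(p):
        s=0
        for c,m in M:
            h=hullmask(c,place(P,p[0],p[1],np.radians(p[2]),p[3]));s+=1-(h&m).sum()/max(1,(h|m).sum())
        return s
    p0=np.array(p0,float)
    sim=np.vstack([p0]+[p0+d for d in np.diag([12,12,8,6.])])
    r=minimize(cost,p0,method='Nelder-Mead',options=dict(initial_simplex=sim,xatol=.05,fatol=1e-4))
    return r.x,r.fun
def pick(t,n,px):
    L=manip.outline_of(t,n);return min(L,key=lambda r:np.hypot(*(np.array(r["centre"])-px)))
E
python3 - <<'E'
from h import *
m=manip.camera_model("wrist");print(np.round(m["tool_from_camera"],3),m["intrinsics"])
print(np.round(Ro.from_euler('xyz',manip.read_state()["eef_rot"]).as_matrix(),3))
for t,a,b,p0,z0 in (("upper_box",(216,337),(176,191),(482,-304,125,0),12),("lower_box",(188,204),(232,288),(550,41,90,0),0)):
    v=[]
    for n,px in(("top",a),("scene",b)):
        r=pick(t,n,px)
        if np.hypot(*(np.array(r["centre"])-px))<12:v.append((cam(n),r["pixels"]))
        print(n,r["score"],r["centre"],r["pixels"].sum())
    if v: print(t,len(v),fit(v,boxpts(150,110,z0,z0+55),p0))
c=cam("top")
px=np.array([(206,80),(206,208),(352,208),(352,72)])/1.5
print("board corners top",np.round(atz(c,px,130)))
c=cam("scene")
print("board scene",np.round(atz(c,np.array([(283,540),(305,664),(390,632),(363,506)])/1.5,130)))
E
```

```text
[[ 1.00000e-03  2.85000e-01 -9.58000e-01 -1.77848e+02]
 [-1.00000e-03  9.58000e-01  2.85000e-01  8.35670e+01]
 [ 1.00000e+00  1.00000e-03  1.00000e-03 -1.67000e-01]
 [ 0.00000e+00  0.00000e+00  0.00000e+00  1.00000e+00]] [[342.3968633    0.         247.17688369]
 [  0.         342.3968633  191.39680664]
 [  0.           0.           1.        ]]
[[-0.     0.908  0.419]
 [ 0.     0.419 -0.908]
 [-1.     0.    -0.   ]]
top 0.94 [217.5, 335.8] 2625
scene 0.65 [179.5, 188.9] 1990
upper_box 2 (array([ 4.79849667e+02, -2.96026543e+02,  1.31650974e+02, -1.44060069e-01]), np.float64(0.09388654112373718))
top 0.72 [187.1, 201.5] 2647
scene 0.62 [232.8, 288.9] 2487
lower_box 2 (array([5.54954623e+02, 4.63098344e+01, 9.62140717e+01, 3.55512098e-03]), np.float64(0.10183120581288252))
board corners top [[657. 396. 130.]
 [660. 190. 130.]
 [424. 179. 130.]
 [422. 393. 130.]]
board scene [[438. 194. 130.]
 [411. 400. 130.]
 [633. 383. 130.]
 [654. 198. 130.]]
```

Request:
step_arm:
  commands: [-0.0083, 0.0344, -0.0252, 0, 0, 0, 0.06, -0.0083, 0.0344, -0.0252, 0, 0, 0, 0.06, -0.0083, 0.0344, -0.0252, 0, 0, 0, 0.06, -0.0083, 0.0344, -0.0252, 0, 0, 0, 0.06, -0.0083, 0.0344, -0.0252, 0, 0, 0, 0.06]

```text
clock: 1.52
eef_pos: [334.4, -311.5, 247.4]
eef_rot: [0.393, 1.57, -0.745]
wrist_force: [-0.5, 0.3, 0.4]
finger_gap: 59.7
```

Request:
step_arm:
  commands: [-0.0083, 0.0344, -0.0252, 0, 0, 0, 0.06, -0.0083, 0.0344, -0.0252, 0, 0, 0, 0.06, -0.0083, 0.0344, -0.0252, 0, 0, 0, 0.06, -0.0083, 0.0344, -0.0252, 0, 0, 0, 0.06, -0.0083, 0.0344, -0.0252, 0, 0, 0, 0.06]

```text
clock: 2.15
eef_pos: [437.7, -124.9, 288.9]
eef_rot: [0.786, 1.57, -0.352]
wrist_force: [0.7, -0.7, -0.1]
finger_gap: 60.2
```

Request:
step_arm:
  commands: [-0.0083, 0.0344, -0.0252, 0, 0, 0, 0.06, -0.0083, 0.0344, -0.0252, 0, 0, 0, 0.06, -0.0083, 0.0344, -0.0252, 0, 0, 0, 0.06, -0.0083, 0.0344, -0.0252, 0, 0, 0, 0.06, -0.0083, 0.0344, -0.0252, 0, 0, 0, 0.06]

```text
clock: 2.78
eef_pos: [541.1, 61.6, 330.3]
eef_rot: [1.071, 1.571, -0.067]
wrist_force: [0.7, -0.6, 0.6]
finger_gap: 60.0
```

Request:
step_arm:
  commands: [0, 0, 0, 9.4, 0, 0, 0.06, 0, 0, 0, 9.4, 0, 0, 0.06, 0, 0, 0, 0, 0, 0, 0.06]

```text
clock: 3.15
eef_pos: [540.6, 60.3, 329.9]
eef_rot: [-1.225, 1.571, -2.69]
wrist_force: [-0.5, 1.1, -0.1]
finger_gap: 60.1
```

```bash
cat >> h.py <<'E'
def tool():
    s=manip.read_state();R=Ro.from_euler('xyz',s["eef_rot"]).as_matrix()
    return np.array(s["eef_pos"]),R,np.degrees(np.arctan2(R[1,2],R[0,2])),s
def go(x,y,z,yaw,rows=1):
    p,R,a,s=tool();d=R.T@(np.array([x,y,z])-p)
    print("to target: shift m tool",np.round(d/1000,4),"dist",np.linalg.norm(d).round(1),"turn tool x",round(-((yaw-a+180)%360-180),2),"per row",np.round(d/1000/rows,4))
E
python3 - <<'E'
from h import *
n="wrist";im=manip.camera(n);save(im,"w1");np.save("w1.npy",im);c=cam(n);p,R,a,s=tool();print(p,np.round(R,3),a,"cam",c[2])
for t in("lower_box","shelf"):
    for r in manip.outline_of(t,n):
        print(t,r["score"],r["centre"],r["pixels"].sum(),atz(c,r["centre"],40))
        if t=="lower_box" and r["score"]>.5:
            print(fit([(c,r["pixels"])],boxpts(150,110,0,55),(555,46,96,0)))
E
```

```text
[540.52441539  60.26255622 329.94159221] [[-0.     0.994  0.108]
 [ 0.     0.108 -0.994]
 [-1.    -0.    -0.   ]] -83.79744039998282 cam [623.52412142  69.4983766  507.78583541]
lower_box 0.93 [145.9, 257.2] 9317 [[551.21615811  48.23661847  40.        ]]
(array([ 5.57422016e+02,  4.66770355e+01,  9.63596670e+01, -1.51518819e-01]), np.float64(0.02923501918016258))
```

View pics/w1.png

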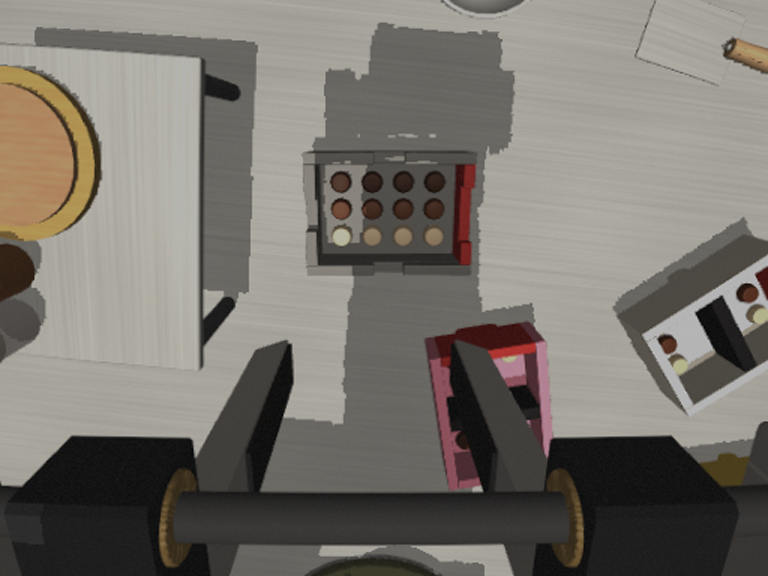

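The wrist view shows the grey box at about [142,260] (full-res) with the red end on the right, away from the shelf. The shelf's front edge runs from [39,135] to [245,135], the front-leg feet are near [63,158] and [199,155], and the pink look-alike stays clear. I'll extract the shelf edge and take a second view from nearer to it.

```bash
python3 - <<'E'
from h import *
im=np.load("w1.npy").astype(int);c=cam("wrist");g=im.sum(2)
pts=[]
for r in list(range(72,130,4))+list(range(160,194,4)):
    row=g[r];print(r,row[128:142].tolist()) if r in(100,180) else 0
for r in range(70,195,3):
    d=np.diff(g[r,125:145]);i=d.argmin();pts.append((r,125+i+.5+.0))
pts=np.array(pts);L=atz(c,pts,130);k=np.polyfit(L[:,0],L[:,1],1)
for _ in range(3):
    e=abs(np.polyval(k,L[:,0])-L[:,1]);k=np.polyfit(L[e<3,0],L[e<3,1],1)
print("edge y=",k,"angle",np.degrees(np.arctan(k[0]))+90, "y at x=540",np.polyval(k,540))
print(np.round(atz(c,np.array([(58,202),(368,202)])/1.5,130),1))
go(540,160,330,-83.8,3)
E
```

```text
100 [535, 528, 532, 529, 423, 237, 155, 156, 270, 306, 310, 307, 310, 307]
180 [535, 535, 538, 499, 383, 234, 151, 231, 299, 312, 312, 315, 315, 311]
edge y= [1.78260121e-02 1.80868647e+02] angle 91.02124709353645 y at x=540 190.49469387823584
[[663.  190.9 130. ]
 [428.8 186.7 130. ]]
to target: shift m tool [-0.      0.0102 -0.0993] dist 99.8 turn tool x -0.02 per row [-0.      0.0034 -0.0331]
```

Request:
step_arm:
  commands: [0, 0.0036, -0.0331, 0, 0, 0, 0.06, 0, 0.0036, -0.0331, 0, 0, 0, 0.06, 0, 0.0036, -0.0331, 0, 0, 0, 0.06, 0, 0, 0, 0, 0, 0, 0.06]

```text
clock: 3.8
eef_pos: [540.7, 161.6, 329.8]
eef_rot: [-1.967, 1.571, 2.854]
wrist_force: [0.7, -0.9, 0.1]
finger_gap: 60.2
```

```bash
python3 - <<'E'
from h import *
n="wrist";im=manip.camera(n);save(im,"w2");np.save("w2.npy",im);c=cam(n);print(tool()[0],c[2])
r=manip.outline_of("lower_box",n)[0];print(r["score"],r["centre"],fit([(c,r["pixels"])],boxpts(150,110,0,55),(557,46,96,0)))
g=im.astype(int).sum(2)
print(np.round(proj(c,[[660,195,130],[422,190,130]])),g[120,180:260].tolist())
E
```

```text
[540.82936495 160.47691043 329.79945257] [623.8671016  169.70053484 507.62672   ]
0.92 [152.3, 331.8] (array([556.0911874 ,  44.60351534,  95.649405  ,  -5.36730794]), np.float64(0.03372726065595544))
[[ 51. 227.]
 [259. 213.]] [558, 552, 547, 550, 553, 558, 551, 549, 558, 557, 558, 556, 557, 554, 554, 554, 535, 348, 353, 348, 349, 353, 358, 356, 350, 345, 348, 354, 360, 364, 366, 363, 360, 360, 361, 363, 351, 347, 354, 359, 363, 361, 358, 358, 332, 255, 256, 312, 312, 314, 312, 310, 311, 314, 312, 310, 386, 506, 507, 508, 511, 515, 516, 523, 526, 524, 524, 522, 525, 525, 524, 524, 520, 521, 469, 324, 328, 325, 324, 319]
```

View pics/w2.png

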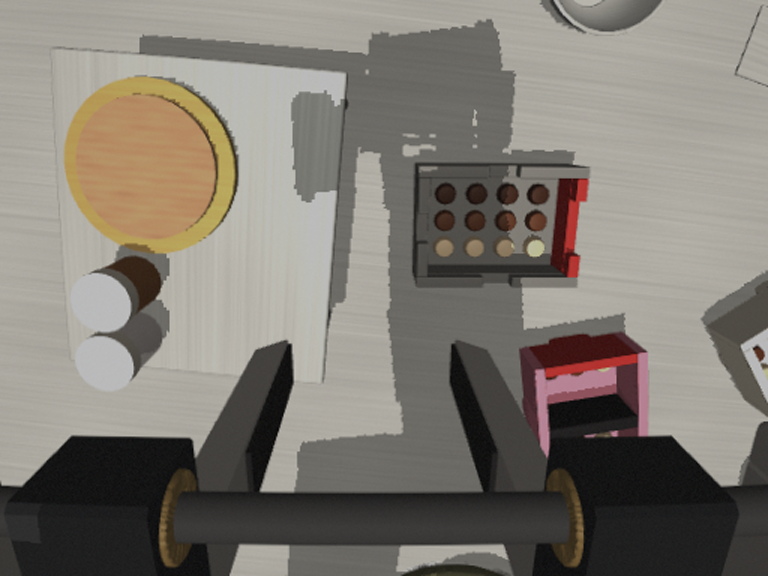

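```bash
python3 - <<'E'
from h import *
from scipy.optimize import least_squares
c2=cam("wrist");K,k1,o2,R2=c2
p1=np.array([540.524,60.263,329.942])
T=np.array(manip.camera_model("wrist")["tool_from_camera"])
a=np.radians(-83.797);Rt=np.array([[0,-np.sin(a),np.cos(a)],[0,np.cos(a),np.sin(a)],[-1,0,0.]])
c1=(K,k1,p1+Rt@T[:3,3],Rt@T[:3,:3])
print(np.round(R2-c1[3],3).tolist())
# subpixel top-front corner estimates
for name,c,rows,c0 in(("w1",c1,range(70,195,3),(125,150)),("w2",c2,range(70,240,3),(205,240))):
    g=np.load(name+".npy").astype(int).sum(2);pts=[]
    for r in rows:
        d=np.diff(g[r,c0[0]:c0[1]]);i=d.argmin();pts.append((r,c0[0]+i+.5))
    pts=np.array(pts)
    for z in(118,130):
        L=atz(c,pts,z);k=np.polyfit(L[:,0],L[:,1],1)
        for t in(8,4,2,2):
            e=abs(np.polyval(k,L[:,0])-L[:,1]);k=np.polyfit(L[e<t,0],L[e<t,1],1)
        print(name,z,"ang",np.degrees(np.arctan(k[0]))+90,"y@540",np.polyval(k,540),(e<2).sum(),len(e))
obs=[(c1,(58,203),0),(c1,(368,202),1),(c2,(73,347),0),(c2,(382,323),1),(c2,(48,52),2)]
P=np.array([[0,-120,0],[0,120,0],[210,-120,0]])
def f(p):
    Q=place(P,p[0],p[1],p[2],p[3])
    return np.concatenate([proj(c,Q[i])[0]-np.array(q)/1.5 for c,q,i in obs])
s=least_squares(f,[540,190,1.58,130],loss="soft_l1");print("board top front mid",s.x[:2],np.degrees(s.x[2]),s.x[3],np.round(s.fun,1))
r=manip.outline_of("lower_box","wrist")[0];np.save("m2.npy",r["pixels"])
# table-shadow free: jars etc ignored; joint box check
for z in(0,):
  print(fit([(c2,r["pixels"])],boxpts(150,110,0,55),(556,46,96,0)))
go(430,-260,300,-48.4,12)
E
```

```text
[[-0.002, 0.0, 0.0], [-0.0, -0.002, -0.0], [0.0, -0.0, -0.0]]
w1 118 ang 91.0446568467048 y@540 194.45627992952734 42 42
w1 130 ang 91.04465684670478 y@540 190.56259766540612 42 42
w2 118 ang 90.50759210410722 y@540 190.32644903668128 56 57
w2 130 ang 90.5075921041072 y@540 189.64414391944916 56 57
board top front mid [544.28723327 189.70510128] 90.56649181525938 123.38420855697487 [-0.4  1.5  0.8  0.2 -0.3 -0.7 -0.1 -0.6  0.2  0. ]
(array([556.41354832,  44.40293224,  95.57765937,  -3.44857641]), np.float64(0.03379927960080631))
to target: shift m tool [ 0.03   -0.1544  0.4054] dist 434.9 turn tool x -35.57 per row [ 0.0025 -0.0129  0.0338]
```

Request:
step_arm:
  commands: [0.002, -0.0119, 0.0398, 0, 0, 0, 0.06, 0.002, -0.0119, 0.0398, 0, 0, 0, 0.06, 0.002, -0.0119, 0.0398, 0, 0, 0, 0.06, 0.002, -0.0119, 0.0398, 0, 0, 0, 0.06, 0.002, -0.0119, 0.0398, 0, 0, 0, 0.06]

```text
clock: 4.58
eef_pos: [501.8, -46.2, 320.1]
eef_rot: [1.165, 1.57, -0.302]
wrist_force: [0.3, -0.0, 0.1]
finger_gap: 60.0
```

Request:
step_arm:
  commands: [0.002, -0.0119, 0.0398, 0, 0, 0, 0.06, 0.002, -0.0119, 0.0398, 0, 0, 0, 0.06, 0.002, -0.0119, 0.0398, 0, 0, 0, 0.06, 0.002, -0.0119, 0.0398, 0, 0, 0, 0.06, 0.002, -0.0119, 0.0398, 0, 0, 0, 0.06]

```text
clock: 5.2
eef_pos: [463.1, -250.3, 310.1]
eef_rot: [0.588, 1.57, -0.879]
wrist_force: [0.9, -0.3, -0.0]
finger_gap: 59.7
```

Request:
step_arm:
  commands: [0.002, -0.0119, 0.0398, 0, 0, 0, 0.06, 0.002, -0.0119, 0.0398, 0, 0, 0, 0.06, 0, 0, 0, -8.9, 0, 0, 0.06, 0, 0, 0, -8.9, 0, 0, 0.06, 0, 0, 0, -8.9, 0, 0, 0.06]

```text
clock: 5.82
eef_pos: [447.9, -330.7, 306.0]
eef_rot: [-0.495, 1.571, -1.491]
wrist_force: [0.5, -0.7, -0.1]
finger_gap: 60.1
```

Request:
step_arm:
  commands: [0, 0, 0, -8.9, 0, 0, 0.06, 0, 0, 0, 0, 0, 0, 0.06]

```text
clock: 6.08
eef_pos: [448.1, -330.4, 306.1]
eef_rot: [-0.209, 1.571, -1.055]
wrist_force: [-0.6, -0.5, -0.1]
finger_gap: 59.9
```

```bash
python3 - <<'E'
from h import *
n="wrist";im=manip.camera(n);c=cam(n);print(tool()[0],tool()[2])
r=pick("upper_box",n,proj(c,[480,-296,40])[0]);print(r["score"],r["centre"],proj(c,[480,-296,40]))
x,e=fit([(c,r["pixels"])],boxpts(150,110,12,67),(480,-297,131,0));print(x,e)
# rib: dark pixels within rib region; two z hypotheses
im3=im.copy()
Q=place(np.array([[sx*7,sy*45,55+12] for sx in(-1,1) for sy in(-1,1)]),x[0],x[1],np.radians(x[2]))
q=proj(c,Q)
for a in q: cv2.circle(im3,(int(round(a[1])),int(round(a[0]))),1,(0,255,0),-1)
r0,c0=np.array(r["centre"]).astype(int)
save(im3,"w3",(max(0,r0-100),r0+100,max(0,c0-130),c0+130),3)
np.save("w3.npy",im)
E
```

```text
[ 448.24936714 -330.28118585  306.07288015] -48.627560091907
0.61 [121.6, 242.7] [[120.20016693 243.83561125]]
[ 482.63613526 -295.03483251  131.79984432   -0.98899613] 0.018681810582404368
```

View pics/w3.png

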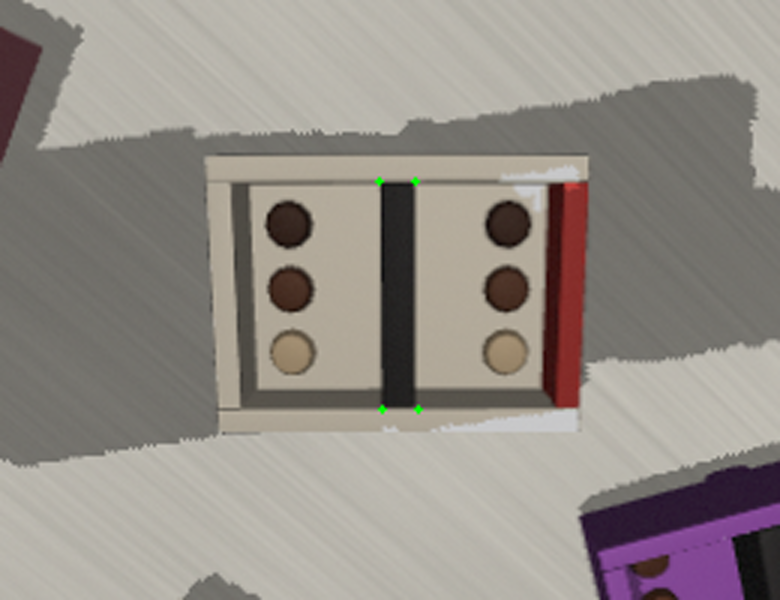

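The crop shows the white box with a black rib, white walls and the red end on the right. The green marks fall on the rib's corners, at about [121,243] full-res. I'll go in closer and check height and centring from a second place.

Request:
step_arm:
  commands: [0.039, 0.0123, -0.001, -0.4, 0, 0, 0.06, 0.039, 0.0123, -0.001, 0, 0, 0, 0.06, 0.039, 0.0123, -0.001, 0, 0, 0, 0.06, 0.039, 0.0123, -0.001, 0, 0, 0, 0.06, 0, 0, 0, 0, 0, 0, 0.06]

```text
clock: 6.8
eef_pos: [481.9, -293.0, 147.8]
eef_rot: [-2.915, 1.566, 2.529]
wrist_force: [-0.6, 0.2, 0.5]
finger_gap: 59.9
```

```bash
cat >> h.py <<'E'
def ribmask(im,c,x,y,yaw,zt):
    P=place(np.array([[sx*20,sy*50,0] for sx in(-1,1) for sy in(-1,1)]),x,y,np.radians(yaw),zt)
    h=cv2.convexHull(proj(c,P)[:,::-1].astype(np.float32)).astype(np.int32)
    m=np.zeros(im.shape[:2],np.uint8);cv2.fillConvexPoly(m,h,1)
    return m&(im.max(2)<60)
E
python3 - <<'E'
from h import *
n="wrist";im=manip.camera(n);c=cam(n);p,R,a,s=tool();print(p,a)
K,k1,o,Rc=c
# first view camera
T=np.array(manip.camera_model(n)["tool_from_camera"]);a0=np.radians(-48.628)
Rt=np.array([[0,-np.sin(a0),np.cos(a0)],[0,np.cos(a0),np.sin(a0)],[-1,0,0.]])
c1=(K,k1,np.array([448.249,-330.281,306.073])+Rt@T[:3,3],Rt@T[:3,:3])
im1=np.load("w3.npy")
ends=[]
for cc,i in((c1,im1),(c,im)):
    m=ribmask(i,cc,482.6,-295,131.8,67)
    n_,lab,st,ce=cv2.connectedComponentsWithStats(m);k=1+st[1:,4].argmax()
    pts=np.argwhere(lab==k)[:,::-1].astype(np.float32)
    b=cv2.boxPoints(cv2.minAreaRect(pts));print(st[k],np.round(b).tolist())
    ends.append(sorted(b[:,::-1].tolist()))
save(im,"w4")
r=manip.outline_of("upper_box",n)
for q in r: print(q["score"],q["centre"])
print("proj rib corners",np.round(proj(c,place(np.array([[sx*7,sy*45,67] for sx in(-1,1) for sy in(-1,1)]),482.6,-295,np.radians(131.8)))).tolist())
E
```

```text
[ 482.51040223 -293.94404847  150.07215292] -48.076280181049285
[239  82  12  75 820] [[239.0, 82.0], [250.0, 82.0], [250.0, 156.0], [239.0, 156.0]]
[ 242  144   18  107 1797] [[242.0, 250.0], [242.0, 144.0], [259.0, 144.0], [259.0, 250.0]]
0.71 [117.9, 26.3]
0.68 [280.7, 454.5]
0.64 [376.4, 210.8]
0.57 [186.8, 246.9]
proj rib corners [[143.0, 258.0], [250.0, 257.0], [143.0, 240.0], [250.0, 240.0]]
```

View pics/w4.png

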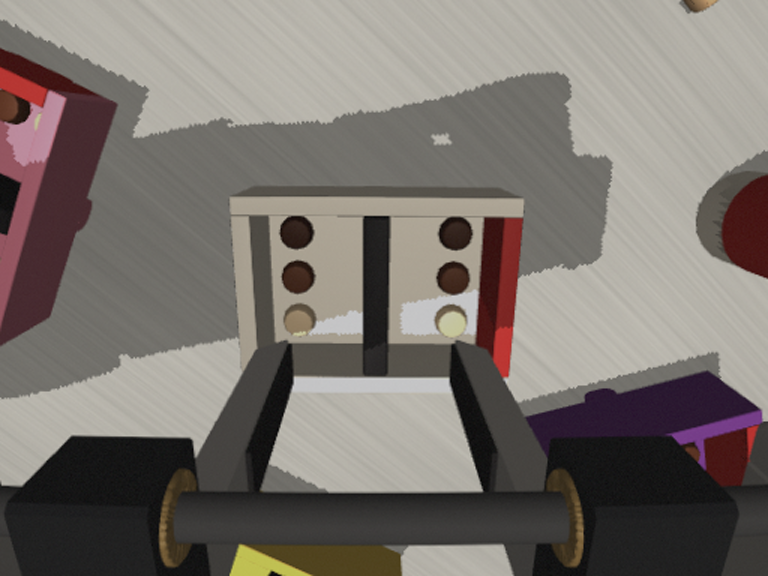

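The near view agrees with the projection to within about 2 px: the rib runs over rows 144-250, cols 242-259. The height is confirmed, with the rib about 2.5 mm toward tool +z. Now descend and grip.

Request:
step_arm:
  commands: [0.03, 0, 0.0025, 0, 0, 0, 0.06, 0.03, 0, 0, 0, 0, 0, 0.06, 0.03, 0, 0, 0, 0, 0, 0.06, 0.025, 0, 0, 0, 0, 0, 0.06, 0, 0, 0, 0, 0, 0, 0.06]

```text
clock: 7.52
eef_pos: [484.3, -296.3, 35.4]
eef_rot: [-2.791, 1.571, 2.653]
wrist_force: [-0.0, 0.5, 0.8]
finger_gap: 59.9
```

Request:
step_arm:
  commands: [0, 0, 0, 0, 0, 0, 0.03, 0, 0, 0, 0, 0, 0, 0.02, 0, 0, 0, 0, 0, 0, 0.01, 0, 0, 0, 0, 0, 0, 0.005, 0, 0, 0, 0, 0, 0, 0.005]
  squeeze: 40

```text
clock: 8.15
eef_pos: [484.3, -295.6, 35.0]
eef_rot: [-3.032, 1.57, 2.413]
wrist_force: [0.2, -2.0, 2.8]
finger_gap: 13.9
```

Request:
step_arm:
  commands: [0, 0, 0, 0, 0, 0, 0.005, 0, 0, 0, 0, 0, 0, 0.005]

```text
clock: 8.4
eef_pos: [484.3, -295.7, 35.0]
eef_rot: [3.097, 1.57, 2.259]
wrist_force: [-2.8, 2.8, 4.1]
finger_gap: 14.1
```

Request:
step_arm:
  commands: [-0.015, 0, 0, 0, 0, 0, 0.005, -0.03, 0, 0, 0, 0, 0, 0.005, -0.04, 0, 0, 0, 0, 0, 0.005, -0.04, 0, 0, 0, 0, 0, 0.005, 0, 0, 0, 0, 0, 0, 0.005]

```text
clock: 9.02
eef_pos: [485.5, -296.5, 163.2]
eef_rot: [0.212, 1.565, -0.626]
wrist_force: [0.2, -0.6, -5.1]
finger_gap: 13.8
```

```bash
python3 - <<'E'
from h import *
p,R,a,s=tool();print(p,a,s["wrist_force"],s["moment"],s["finger_gap"]);print(np.round(R,3))
go(557,45.5,160,-84,12)
im=manip.camera("wrist");save(im,"w5");np.save("w5.npy",im);c=cam("wrist")
r=pick("upper_box","wrist",[187,247]);print(r["score"],r["centre"])
m=ribmask(im,c,p[0],p[1],131.9,p[2]+32);n_,lab,st,ce=cv2.connectedComponentsWithStats(m);print(st)
E
```

```text
[ 485.47668378 -296.52921825  163.17274499] -47.99699914161043 [ 0.24243596 -0.56639743 -5.08466809] [-0.032263   -0.02850453 -0.0023538 ] 13.806147925768688
[[ 0.005  0.743  0.669]
 [-0.003  0.669 -0.743]
 [-1.     0.001  0.006]]
to target: shift m tool [ 0.0023  0.282  -0.2063] dist 349.4 turn tool x 36.0 per row [ 0.0002  0.0235 -0.0172]
0.93 [215.4, 245.1]
[[     0      0    512    384 190140]
 [   215    183     65    157   5764]
 [   208    292      9     41    205]
 [   279    292     13     67    499]]
```

View pics/w5.png

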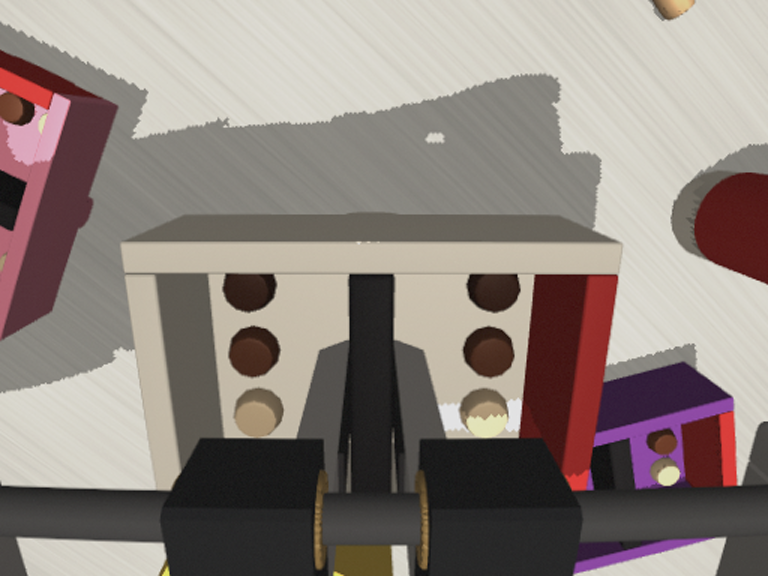

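Request:
step_arm:
  commands: [-0.0031, 0.0171, -0.0218, 0, 0, 0, 0.005, -0.0031, 0.0171, -0.0218, 0, 0, 0, 0.005, -0.0031, 0.0171, -0.0218, 0, 0, 0, 0.005, -0.0031, 0.0171, -0.0218, 0, 0, 0, 0.005, -0.0031, 0.0171, -0.0218, 0, 0, 0, 0.005]

```text
clock: 9.75
eef_pos: [474.2, -156.4, 173.6]
eef_rot: [-2.689, 1.568, 2.756]
wrist_force: [0.8, 0.4, -4.4]
finger_gap: 13.8
```

Request:
step_arm:
  commands: [-0.0031, 0.0171, -0.0218, 0, 0, 0, 0.005, -0.0031, 0.0171, -0.0218, 0, 0, 0, 0.005, -0.0031, 0.0171, -0.0218, 0, 0, 0, 0.005, -0.0031, 0.0171, -0.0218, 0, 0, 0, 0.005, -0.0031, 0.0171, -0.0218, 0, 0, 0, 0.005]

```text
clock: 10.38
eef_pos: [464.8, -18.4, 189.2]
eef_rot: [-2.417, 1.568, 3.029]
wrist_force: [1.2, 0.1, -4.3]
finger_gap: 14.0
```

Request:
step_arm:
  commands: [-0.0031, 0.0171, -0.0218, 0, 0, 0, 0.005, -0.0031, 0.0171, -0.0218, 0, 0, 0, 0.005, 0, 0, 0, 6, 0, 0, 0.005, 0, 0, 0, 6, 0, 0, 0.005, 0, 0, 0, 6, 0, 0, 0.005]

```text
clock: 11.0
eef_pos: [461.2, 36.0, 195.3]
eef_rot: [-1.974, 1.568, -3.129]
wrist_force: [-0.3, -0.3, -3.6]
finger_gap: 13.7
```

Request:
step_arm:
  commands: [0, 0, 0, 6, 0, 0, 0.005, 0, 0, 0, 6, 0, 0, 0.005, 0, 0, 0, 6, 0, 0, 0.005, 0, 0, 0, 0, 0, 0, 0.005, 0, 0, 0, 0, 0, 0, 0.005]

```text
clock: 11.62
eef_pos: [461.6, 35.9, 196.3]
eef_rot: [-1.646, 1.569, -3.11]
wrist_force: [0.5, -0.4, -3.6]
finger_gap: 13.8
```

```bash
python3 - <<'E'
from h import *
p,R,a,s=tool();print(p,a,s["finger_gap"],np.round(R,3).tolist())
im=manip.camera("wrist");np.save("w6.npy",im);c=cam("wrist")
r=pick("lower_box","wrist",proj(c,[557,45.5,40])[0]);np.save("m6.npy",r["pixels"]);print(r["score"],r["centre"])
im2=im.copy()
for P in(place(boxpts(150,110,55,55),557,45.5,np.radians(96)),place(boxpts(130,90,55,55),557,45.5,np.radians(96))):
    for q in proj(c,P): cv2.circle(im2,(int(round(q[1])),int(round(q[0]))),1,(0,255,0),-1)
save(im2,"w6")
# white rim corners from w5, in tool coordinates
m=manip.camera_model("wrist");T=np.array(m["tool_from_camera"])
ct=(np.array(m["intrinsics"]),m["k1"],T[:3,3],T[:3,:3])
o,d=ray(ct,np.array([(242,123),(242,621),(273,349),(273,394)])/1.5)
print("white in tool (x=-32)",np.round(o+d*((-32-o[0])/d[:,0])[:,None],1))
E
```

```text
[461.59738785  35.92638102 196.33124412] -83.8689341753874 13.782173696042937 [[-0.001, 0.994, 0.107], [-0.0, 0.107, -0.994], [-1.0, -0.001, -0.0]]
0.87 [76.2, 246.0]
white in tool (x=-32) [[-32.   53.9 -73. ]
 [-32.   53.8  73. ]
 [-32.   44.4  -6.8]
 [-32.   44.4   6.5]]
```

View pics/w6.png

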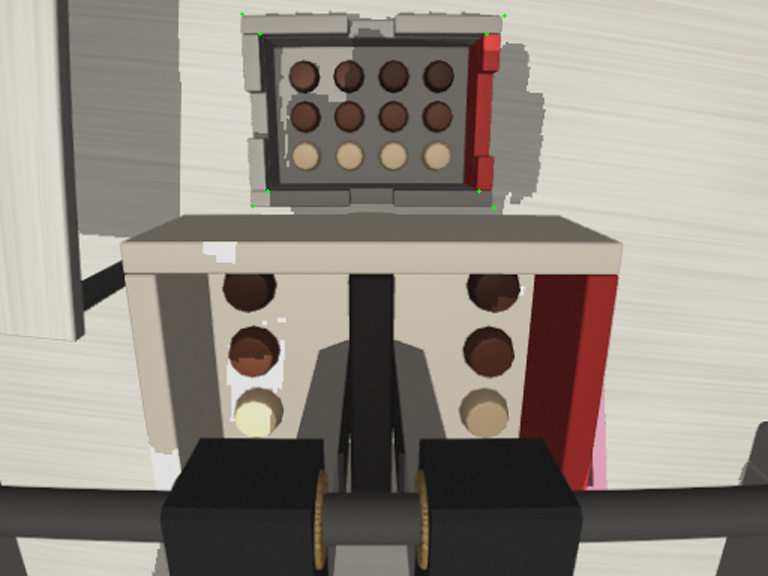

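The view shows the held box level, with its rim at row 161. The grey mouth lies just beyond it, with the rim corners (full-res [row,col]) near [10,161], [10,334], [137,169] and [137,329], red on the right as on the white box. I'll refine the grey pose in this view.

```bash
python3 - <<'E'
from h import *
c=cam("wrist");m=np.load("m6.npy");p,R,a,s=tool()
print(fit([(c,m)],boxpts(150,110,0,55),(557,45.5,96,0)))
from scipy.optimize import least_squares
# hand-read rim corners (x1.5): outer and inner
obs=np.array([(15,242),(15,501),(206,253),(206,493),(37,261),(35,487),(190,268),(190,479)])[:,:]/1.5
loc=np.array([(75,-55),(-75,-55),(75,55),(-75,55),(65,-45),(-65,-45),(65,45),(-65,45)])
loc=np.c_[loc,np.full(8,0)]
for fixed in(True,False):
    f=lambda q:(proj(c,place(loc,q[0],q[1],q[2],55 if fixed else q[3]))-obs).ravel()
    r=least_squares(f,[557,45.5,np.radians(96),55],loss="soft_l1");x=r.x;print(x[:2],np.degrees(x[2]),x[3],np.round(r.fun,1).tolist())
    d=R.T@np.array([x[0]-p[0],x[1]-p[1],0]);print("in tool y,z",d[1:],"yaw diff",np.degrees(x[2])-180-a)
E
```

```text
(array([556.84805477,  46.95542864,  96.1414668 ,  -2.82848911]), np.float64(0.028929406976437755))
[556.73591339  45.03302111] 96.07555226849581 55.0 [0.2, 0.0, 0.0, 2.4, 0.6, -0.1, 0.5, 0.4, -2.3, -0.5, -1.1, -0.5, 0.5, -0.0, 0.4, -0.3]
in tool y,z [95.40246073  1.02362869] yaw diff -0.006153132525383853
[556.79286467  45.14632645] 96.11506684786706 53.246805066355925 [0.6, 0.3, 0.3, 1.7, 0.4, 0.3, 0.1, -0.1, -1.9, -0.3, -0.8, -1.0, 0.2, 0.3, 0.0, -0.8]
in tool y,z [95.47109578  0.91699485] yaw diff 0.03336144684585918
```

Request:
step_arm:
  commands: [0, 0.0242, 0.0002, 0, 0, 0, 0.005, 0, 0.0242, 0.0002, 0, 0, 0, 0.005, 0, 0.0242, 0.0002, 0, 0, 0, 0.005, 0, 0.0243, 0.0001, 0, 0, 0, 0.005, 0, 0, 0, 0, 0, 0, 0.005]

```text
clock: 12.35
eef_pos: [559.0, 45.4, 196.4]
eef_rot: [-1.676, 1.57, -3.142]
wrist_force: [-1.1, -0.6, -4.2]
finger_gap: 13.7
```

Request:
step_arm:
  commands: [0.03, 0, 0, 0, 0, 0, 0.005, 0.03, 0, 0, 0, 0, 0, 0.005, 0.025, 0, 0, 0, 0, 0, 0.005, 0.012, 0, 0, 0, 0, 0, 0.005, 0, 0, 0, 0, 0, 0, 0.005]

```text
clock: 12.98
eef_pos: [558.0, 45.4, 100.0]
eef_rot: [-1.63, 1.57, -3.096]
wrist_force: [0.6, 1.2, -4.1]
finger_gap: 13.8
```

```bash
python3 - <<'E'
from h import *
p,R,a,s=tool();print(p,a,s["wrist_force"],s["finger_gap"],np.round(R,3).tolist())
go(557.0,45.5,78,-84,1)
im=manip.camera("scene");np.save("s7.npy",im)
im2=manip.camera("wrist")
A=cv2.resize(im[190:270,235:345],None,fx=7,fy=7,interpolation=cv2.INTER_CUBIC)
cv2.imwrite("pics/s7.png",A[...,::-1]);np.save("w7.npy",im2)
E
```

```text
[557.96991317  45.36605674  99.97154108] -83.98491367698949 [ 0.5964856   1.21041845 -4.1120956 ] 13.84104563263164 [[-0.001, 0.994, 0.105], [-0.0, 0.105, -0.994], [-1.0, -0.001, -0.0]]
to target: shift m tool [ 0.022  -0.0009 -0.0002] dist 22.0 turn tool x 0.02 per row [ 0.022  -0.0009 -0.0002]
```

View pics/s7.png

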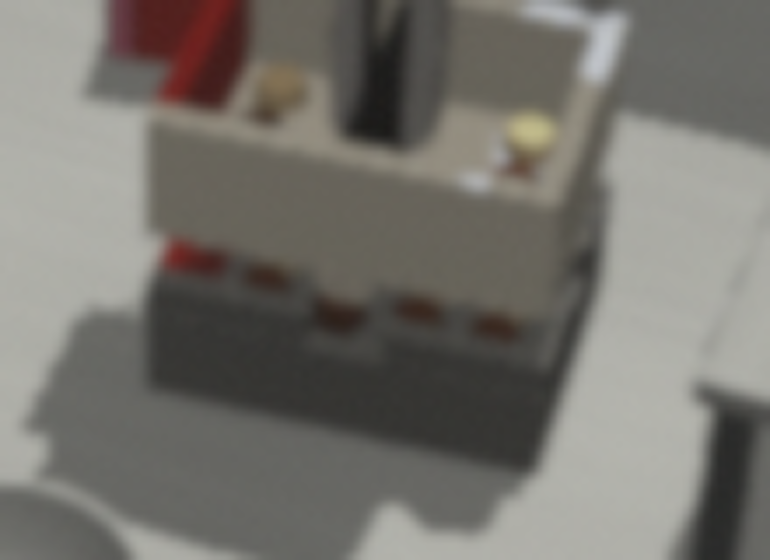

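The white box hangs level over the grey one: red over red, corners flush, and the front lug (about [233,282] full-res) right above its notch. Lower it slowly, watching the force.

Request:
step_arm:
  commands: [0.004, 0, 0, 0, 0, 0, 0.005, 0.004, 0, 0, 0, 0, 0, 0.005, 0.003, 0, 0, 0, 0, 0, 0.005, 0, 0, 0, 0, 0, 0, 0.005]

```text
clock: 13.58
eef_pos: [558.2, 45.4, 88.9]
eef_rot: [-1.705, 1.57, 3.112]
wrist_force: [-0.9, 0.2, -4.5]
finger_gap: 13.8
```

Request:
step_arm:
  commands: [0.002, 0, 0, 0, 0, 0, 0.005, 0.002, 0, 0, 0, 0, 0, 0.005]

```text
clock: 13.82
eef_pos: [558.3, 45.4, 85.1]
eef_rot: [1.814, 1.571, 0.348]
wrist_force: [-0.1, -0.2, -4.2]
finger_gap: 13.7
```

Request:
step_arm:
  commands: [0.002, 0, 0, 0, 0, 0, 0.005, 0.002, 0, 0, 0, 0, 0, 0.005]

```text
clock: 14.08
eef_pos: [558.3, 45.4, 81.0]
eef_rot: [-1.853, 1.571, 2.964]
wrist_force: [0.1, 0.2, -4.1]
finger_gap: 13.8
```

Request:
step_arm:
  commands: [0.0015, 0, 0, 0, 0, 0, 0.005, 0.001, 0, 0, 0, 0, 0, 0.005]

```text
clock: 14.32
eef_pos: [558.3, 45.4, 78.6]
eef_rot: [1.22, 1.571, -0.246]
wrist_force: [-0.4, 0.2, -3.9]
finger_gap: 14.0
```

Request:
step_arm:
  commands: [0.0008, 0, 0, 0, 0, 0, 0.005, 0, 0, 0, 0, 0, 0, 0.005]

```text
clock: 14.58
eef_pos: [558.4, 45.4, 78.1]
eef_rot: [1.639, 1.571, 0.173]
wrist_force: [-0.0, -0.7, -0.9]
finger_gap: 13.8
```

The force came off at TCP z 78, the seated height. Press lightly, then let go.

Request:
step_arm:
  commands: [0.0004, 0, 0, 0, 0, 0, 0.005, 0, 0, 0, 0, 0, 0, 0.005]

```text
clock: 14.82
eef_pos: [558.4, 45.4, 78.0]
eef_rot: [1.469, 1.57, 0.003]
wrist_force: [-4.7, -0.4, 3.9]
finger_gap: 13.5
```

Request:
step_arm:
  commands: [0, 0, 0, 0, 0, 0, 0.03, 0, 0, 0, 0, 0, 0, 0.05, 0, 0, 0, 0, 0, 0, 0.05, 0, 0, 0, 0, 0, 0, 0.05]

```text
clock: 15.32
eef_pos: [558.4, 45.4, 77.4]
eef_rot: [0.863, 1.571, -0.603]
wrist_force: [1.4, 0.2, -0.3]
finger_gap: 48.1
```

Request:
step_arm:
  commands: [-0.02, 0, 0, 0, 0, 0, 0.05, -0.03, 0, 0, 0, 0, 0, 0.05, -0.03, 0, 0, 0, 0, 0, 0.05, -0.03, 0, 0, 0, 0, 0, 0.05, -0.03, 0, 0, 0, 0, 0, 0.05]

```text
clock: 15.95
eef_pos: [558.2, 45.4, 218.5]
eef_rot: [1.181, 1.571, -0.285]
wrist_force: [-0.4, 0.3, 0.1]
finger_gap: 49.6
```

```bash
python3 - <<'E'
from h import *
p,R,a,s=tool();print(p,a,s["wrist_force"])
im=manip.camera("scene");im2=manip.camera("wrist");np.save("w8.npy",im2);c=cam("wrist")
A=cv2.resize(im[180:270,235:345],None,fx=4,fy=4,interpolation=cv2.INTER_CUBIC)
B=cv2.resize(im2,(480,360));H=np.zeros((360,920,3),np.uint8);H[:,:440]=A;H[:,440:]=B
cv2.imwrite("pics/s8.png",cv2.resize(H,(798,312),interpolation=cv2.INTER_AREA)[...,::-1])
r=manip.outline_of("upper_box","wrist")
for q in r: print(q["score"],q["centre"])
q=min(r,key=lambda q:np.hypot(*(np.array(q["centre"])-proj(c,[557,45,90])[0])))
print(fit([(c,q["pixels"])],boxpts(150,110,55,110),(557,45,96,0)))
E
```

```text
[558.24748212  45.36086559 218.46341943] -84.00179462722376 [-0.37525103  0.32085837  0.13712392]
0.93 [179.8, 243.0]
0.66 [375.3, 476.0]
0.48 [120.4, 263.2]
(array([556.76065851,  46.03035883,  95.73214639,  -4.00835127]), np.float64(0.054763254467881994))
```

View pics/s8.png

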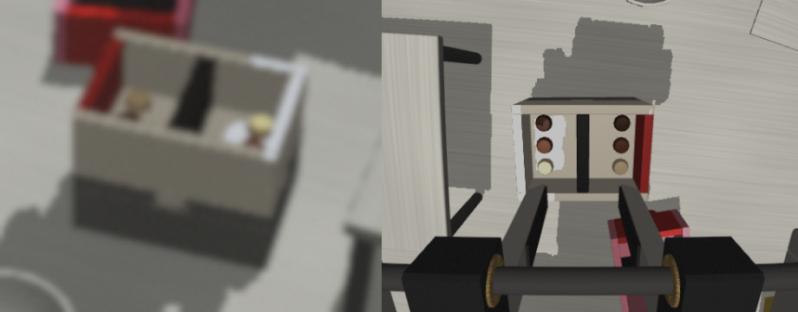

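The white box is seated: rims closed with no gap, the front lug filling its notch, red over red, and the wrist view shows it square on the grey. Now I'll go round behind the red end, turn the jaws across, and come down to push with two open fingers.

Request:
step_arm:
  commands: [0, 0, 0.034, 0, 0, 0, 0.07, 0, 0, 0.033, 0, 0, 0, 0.07, 0, 0, 0.033, 0, 0, 0, 0.07, 0, 0, 0, -10, 0, 0, 0.07, 0, 0, 0, -10, 0, 0, 0.07]

```text
clock: 16.73
eef_pos: [568.3, -54.5, 215.8]
eef_rot: [-2.197, 1.569, 2.974]
wrist_force: [0.3, 0.4, -0.4]
finger_gap: 70.2
```

Request:
step_arm:
  commands: [0, 0, 0, -10, 0, 0, 0.07, 0, 0, 0, -10, 0, 0, 0.07, 0, 0, 0, -10, 0, 0, 0.07, 0, 0, 0, -10, 0, 0, 0.07, 0, 0, 0, -10, 0, 0, 0.07]

```text
clock: 17.35
eef_pos: [568.4, -54.0, 215.9]
eef_rot: [-3.066, 1.569, 2.979]
wrist_force: [0.0, -0.1, 0.0]
finger_gap: 69.8
```

Request:
step_arm:
  commands: [0, 0, 0, -10, 0, 0, 0.07, 0, 0, 0, -10, 0, 0, 0.07, 0, 0, 0, 0, 0, 0, 0.07, 0, 0, 0, 0, 0, 0, 0.07]

```text
clock: 17.85
eef_pos: [568.6, -54.0, 216.8]
eef_rot: [2.879, 1.57, 2.979]
wrist_force: [1.2, 1.0, 0.6]
finger_gap: 70.1
```

```bash
python3 - <<'E'
from h import *
p,R,a,s=tool();print(p,a,s["finger_gap"],np.round(s["joints"],2))
go(567.4,-54,25,6,6)
im=manip.camera("wrist");c=cam("wrist");np.save("w9.npy",im)
r=manip.outline_of("upper_box","wrist")
q=min(r,key=lambda q:np.hypot(*(np.array(q["centre"])-proj(c,[557,45,90])[0])));print(q["score"],q["centre"],proj(c,[557,45,90]))
print(fit([(c,q["pixels"])],boxpts(150,110,55,110),(557,45,96,0)))
E
```

```text
[568.62445794 -54.04604397 216.77035297] 5.7726976102263405 70.1182832119077 [-0.16  0.34  1.44  0.    1.36 -0.26]
to target: shift m tool [ 1.918e-01  1.000e-04 -1.000e-03] dist 191.8 turn tool x -0.23 per row [ 0.032   0.     -0.0002]
0.79 [76.8, 241.1] [[ 70.76962881 245.42923449]]
(array([556.9561264 ,  45.6995795 ,  95.75308715,  -1.01142389]), np.float64(0.0072078588369862695))
```

Request:
step_arm:
  commands: [0.035, 0, 0, 0, 0, 0, 0.07, 0.04, 0, 0, 0, 0, 0, 0.07, 0.04, 0, 0, 0, 0, 0, 0.07, 0.04, 0, 0, 0, 0, 0, 0.07, 0.036, 0, 0, 0, 0, 0, 0.07]

```text
clock: 18.58
eef_pos: [568.5, -54.1, 25.0]
eef_rot: [2.89, 1.57, 2.992]
wrist_force: [0.8, -0.4, 0.5]
finger_gap: 70.0
```

Request:
step_arm:
  commands: [0, 0, 0, 0, 0, 0, 0.07, 0, 0.006, 0, 0, 0, 0, 0.07, 0, 0.004, 0, 0, 0, 0, 0.07, 0, 0.003, 0, 0, 0, 0, 0.07, 0, 0.002, 0, 0, 0, 0, 0.07]

```text
clock: 19.2
eef_pos: [567.4, -38.9, 27.0]
eef_rot: [-0.263, 1.57, -0.159]
wrist_force: [-0.5, 0.7, -0.1]
finger_gap: 69.9
```

Request:
step_arm:
  commands: [0, 0.003, 0, 0, 0, 0, 0.07, 0, 0.003, 0, 0, 0, 0, 0.07, 0, 0.003, 0, 0, 0, 0, 0.07]

```text
clock: 19.58
eef_pos: [566.6, -30.8, 26.9]
eef_rot: [-0.915, 1.569, -0.811]
wrist_force: [0.5, -7.0, 3.2]
finger_gap: 69.6
```

Request:
step_arm:
  commands: [0, 0.005, 0, 0, 0, 0, 0.07, 0, 0.005, 0, 0, 0, 0, 0.07, 0, 0.005, 0, 0, 0, 0, 0.07, 0, 0.005, 0, 0, 0, 0, 0.07, 0, 0.005, 0, 0, 0, 0, 0.07]

```text
clock: 20.2
eef_pos: [564.0, -5.9, 26.9]
eef_rot: [-0.897, 1.569, -0.793]
wrist_force: [0.4, -6.3, 3.3]
finger_gap: 70.0
```

Request:
step_arm:
  commands: [0, 0.005, 0, 0, 0, 0, 0.07, 0, 0.005, 0, 0, 0, 0, 0.07, 0, 0.005, 0, 0, 0, 0, 0.07, 0, 0.005, 0, 0, 0, 0, 0.07, 0, 0.005, 0, 0, 0, 0, 0.07]

```text
clock: 20.82
eef_pos: [561.4, 19.0, 26.9]
eef_rot: [-0.897, 1.569, -0.793]
wrist_force: [0.5, -7.5, 3.0]
finger_gap: 69.9
```

```bash
python3 - <<'E'
from h import *
p,R,a,s=tool();print(p,a,s["wrist_force"],s["finger_gap"])
im=manip.camera("scene");c=cam("scene");np.save("s9.npy",im)
im2=manip.camera("top")
r=manip.outline_of("upper_box","top");ct=cam("top")
q=min(r,key=lambda q:np.hypot(*(np.array(q["centre"])-proj(ct,[552,95,90])[0])));print(q["score"],q["centre"],proj(ct,[552,95,90]))
A=cv2.resize(im[190:300,225:365],None,fx=5,fy=5,interpolation=cv2.INTER_CUBIC)
cv2.imwrite("pics/s9.png",A[...,::-1])
E
```

```text
[561.41026559  18.98253796  26.89525519] 5.978809502990961 [ 0.54915812 -7.54428407  3.04718548] 69.92332610141814
0.62 [183.9, 153.0] [[183.99515274 179.18034048]]
```

View pics/s9.png

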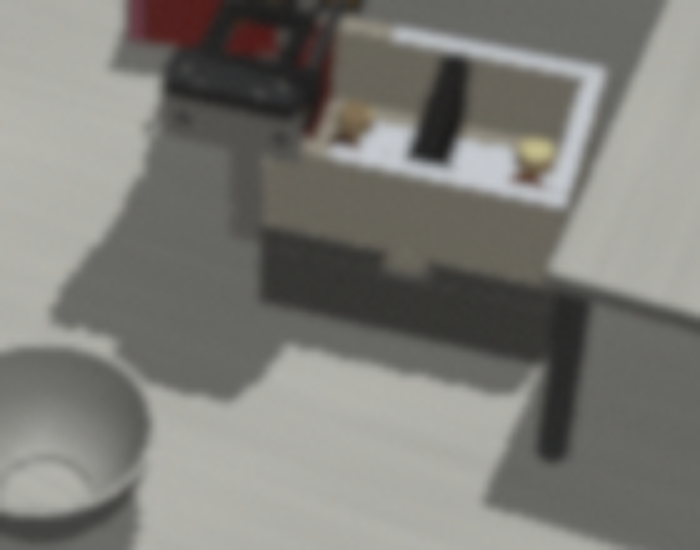

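The stack is intact and level, its front just short of the shelf edge and well inside the legs, and the fingers sit on the red end. Push on, then turn square over the last part.

Request:
step_arm:
  commands: [0, 0.005, 0, 0, 0, 0, 0.07, 0, 0.005, 0, 0, 0, 0, 0.07, 0, 0.005, 0, 0, 0, 0, 0.07, 0, 0.005, 0, 0, 0, 0, 0.07, 0, 0.005, 0, 0, 0, 0, 0.07]

```text
clock: 21.6
eef_pos: [558.7, 43.9, 26.7]
eef_rot: [-1.003, 1.57, -0.899]
wrist_force: [1.4, -6.5, 2.1]
finger_gap: 69.9
```

Request:
step_arm:
  commands: [0, 0.005, 0, 0.5, 0, 0, 0.07, 0, 0.005, 0, 0.5, 0, 0, 0.07, 0, 0.005, 0, 0.5, 0, 0, 0.07, 0, 0.005, 0, 0.5, 0, 0, 0.07, 0, 0.005, 0, 0.5, 0, 0, 0.07]

```text
clock: 22.22
eef_pos: [556.3, 68.8, 26.7]
eef_rot: [-1.482, 1.57, -1.421]
wrist_force: [-0.5, -7.5, 3.9]
finger_gap: 70.0
```

Request:
step_arm:
  commands: [0, 0.004, 0, 0.5, 0, 0, 0.07, 0, 0.004, 0, 0.5, 0, 0, 0.07, 0, 0.004, 0, 0.5, 0, 0, 0.07, 0, 0.004, 0, 0.5, 0, 0, 0.07, 0, 0.004, 0, 0.5, 0, 0, 0.07]

```text
clock: 22.85
eef_pos: [555.4, 88.7, 26.6]
eef_rot: [-1.778, 1.57, -1.761]
wrist_force: [-0.9, -7.5, 4.2]
finger_gap: 69.8
```

```bash
python3 - <<'E'
from h import *
p,R,a,s=tool();print(p,a,s["wrist_force"],s["moment"],s["finger_gap"])
im=manip.camera("wrist");save(im,"w10",None,1.2);np.save("w10.npy",im);c=cam("wrist");print(c[2])
E
```

```text
[555.38332171  88.66155498  26.64487198] 0.9820082757606635 [-0.90088239 -7.49164427  4.23193937] [-1.23532351  0.09233576  0.14494794] 69.81075125991737
[554.10328925 172.83052837 204.44097588]
```

View pics/w10.png

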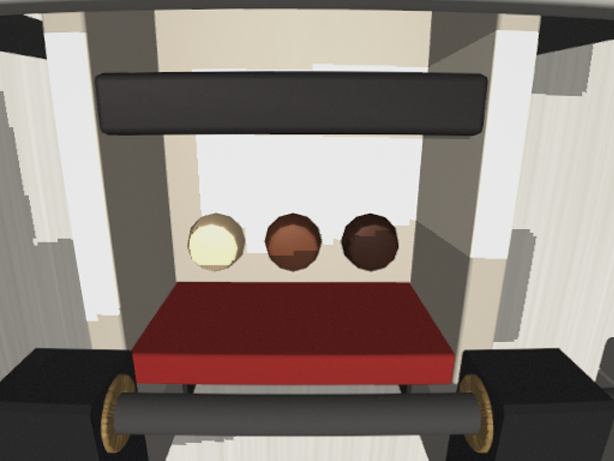

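The wrist view looks down on the stack: red rim at row ~298 full-res and rib at row ~86, square with the fingers, and the board's front edge along the top of the picture. About 33 mm are left, so I'll push gently until it touches.

Request:
step_arm:
  commands: [0, 0.005, 0, 0, 0, 0, 0.07, 0, 0.005, 0, 0, 0, 0, 0.07, 0, 0.005, 0, 0, 0, 0, 0.07, 0, 0.004, 0, 0, 0, 0, 0.07, 0, 0.003, 0, 0, 0, 0, 0.07]

```text
clock: 23.52
eef_pos: [555.1, 110.7, 26.7]
eef_rot: [-1.52, 1.57, -1.503]
wrist_force: [0.6, -6.5, 4.6]
finger_gap: 70.4
```

Request:
step_arm:
  commands: [0, 0.002, 0, 0, 0, 0, 0.07, 0, 0.002, 0, 0, 0, 0, 0.07]

```text
clock: 23.78
eef_pos: [555.0, 114.6, 26.6]
eef_rot: [-1.568, 1.57, -1.551]
wrist_force: [0.5, -6.9, 3.8]
finger_gap: 69.8
```

Request:
step_arm:
  commands: [0, 0.0015, 0, 0, 0, 0, 0.07, 0, 0.001, 0, 0, 0, 0, 0.07]

```text
clock: 24.02
eef_pos: [555.0, 117.1, 26.6]
eef_rot: [-1.563, 1.57, -1.546]
wrist_force: [0.4, -7.8, 4.8]
finger_gap: 70.0
```

Request:
step_arm:
  commands: [0, 0.001, 0, 0, 0, 0, 0.07, 0, 0.001, 0, 0, 0, 0, 0.07]

```text
clock: 24.28
eef_pos: [555.0, 119.1, 26.6]
eef_rot: [-1.561, 1.57, -1.544]
wrist_force: [0.7, -7.6, 3.7]
finger_gap: 69.7
```

Request:
step_arm:
  commands: [0, 0.001, 0, 0, 0, 0, 0.07, 0, 0.001, 0, 0, 0, 0, 0.07]

```text
clock: 24.52
eef_pos: [554.9, 120.9, 26.6]
eef_rot: [-1.653, 1.57, -1.636]
wrist_force: [0.2, -15.1, 5.8]
finger_gap: 70.0
```

Request:
step_arm:
  commands: [0, 0.001, 0, 0, 0, 0, 0.07, 0, 0.001, 0, 0, 0, 0, 0.07]

```text
clock: 24.78
eef_pos: [554.9, 121.1, 26.7]
eef_rot: [-1.724, 1.567, -1.707]
wrist_force: [-3.0, -27.8, 8.6]
finger_gap: 69.9
```

Request:
step_arm:
  commands: [0, 0.001, 0, 0, 0, 0, 0.07, 0, 0.001, 0, 0, 0, 0, 0.07]

```text
clock: 25.02
eef_pos: [554.8, 121.2, 26.7]
eef_rot: [-1.763, 1.564, -1.747]
wrist_force: [-7.1, -42.5, 11.0]
finger_gap: 70.3
```

Request:
step_arm:
  commands: [0, -0.003, 0, 0, 0, 0, 0.07, 0, 0, 0, 0, 0, 0, 0.07]

```text
clock: 25.28
eef_pos: [554.7, 121.0, 26.5]
eef_rot: [-1.916, 1.569, -1.9]
wrist_force: [-1.7, -13.8, 5.5]
finger_gap: 70.1
```

```bash
python3 - <<'E'
from h import *
p,R,a,s=tool();print(p,a,s["wrist_force"],s["moment"])
im=manip.camera("wrist");np.save("w11.npy",im);c=cam("wrist")
g=im.astype(int);pts=[];rib=[];red=[]
for col in range(130,370,10):
    w=g[:150,col].max(1);print(col,w[0:50:2].tolist()) if col in(150,250,350) else 0
    d=np.diff(w);rib.append((np.argmin(d[40:100])+40.5,col))
    rd=(g[:,col,0]-g[:,col,1])[200:340];red.append((np.flatnonzero(rd>60).max()+200.5,col))
for n,q,z in(("rib",rib,110),("red",red,110)):
    L=atz(c,q,z);k=np.polyfit(L[:,0],L[:,1],1)
    for t in(4,2,1.5):
        e=abs(np.polyval(k,L[:,0])-L[:,1]);k=np.polyfit(L[e<t,0],L[e<t,1],1)
    print(n,"yaw",90+np.degrees(np.arctan(k[0])),"y@545",np.polyval(k,545),(e<1.5).sum(),len(e))
E
```

```text
[554.73696289 121.02265978  26.54976762] 0.9443132007065955 [ -1.74313281 -13.7595351    5.52578937] [-2.60829658  0.19897658 -0.18413683]
150 [181, 181, 181, 181, 181, 182, 181, 182, 184, 184, 183, 180, 181, 181, 183, 183, 185, 185, 185, 186, 185, 185, 185, 184, 184]
250 [182, 183, 182, 182, 184, 184, 184, 184, 185, 184, 184, 184, 184, 184, 186, 187, 187, 189, 190, 188, 189, 187, 186, 186, 185]
350 [179, 180, 181, 182, 184, 183, 185, 185, 183, 183, 185, 183, 183, 185, 184, 186, 186, 189, 191, 189, 188, 187, 186, 184, 183]
rib yaw 97.35042868397882 y@545 213.78222350034866 10 24
red yaw 90.77019902176549 y@545 132.96519893554895 24 24
```

```bash
python3 - <<'E'
from h import *
im=np.load("w11.npy").astype(int);c=cam("wrist")
print(proj(c,[[500,190,130],[545,190,130],[600,190,130],[545,190,118],[545,130,110]]).round(1).tolist())
r0=int(proj(c,[545,190,130])[0,0])
for col in(80,150,250,350,430): print(col,im[r0-20:r0+30:2,col].max(1).tolist())
pts=[]
for col in range(60,450,6):
    d=np.diff(im[r0-25:r0+25,col].max(1));pts.append((r0-25+d.argmin()+.5,col))
L=atz(c,pts,130);k=np.polyfit(L[:,0],L[:,1],1)
for t in(8,4,2,2):
    e=abs(np.polyval(k,L[:,0])-L[:,1]);k=np.polyfit(L[e<t,0],L[e<t,1],1)
print("board yaw",90+np.degrees(np.arctan(k[0])),np.polyval(k,545),(e<2).sum(),len(e))
E
```

```text
[[157.5, 10.3], [159.6, 207.5], [164.0, 451.9], [150.3, 212.8], [327.1, 217.9]]
80 [193, 192, 191, 190, 179, 160, 144, 133, 202, 202, 202, 202, 201, 202, 201, 202, 202, 203, 202, 202, 203, 201, 202, 203, 202]
150 [192, 193, 193, 191, 180, 160, 142, 114, 172, 172, 172, 171, 173, 172, 171, 172, 172, 172, 171, 172, 171, 172, 172, 171, 172]
250 [192, 192, 192, 190, 181, 163, 145, 96, 203, 204, 204, 204, 205, 204, 204, 204, 204, 204, 202, 197, 43, 46, 47, 50, 67]
350 [189, 189, 188, 188, 184, 169, 152, 110, 95, 97, 96, 97, 97, 96, 96, 99, 98, 96, 97, 97, 97, 98, 97, 99, 97]
430 [186, 185, 185, 184, 185, 174, 158, 137, 154, 203, 201, 201, 197, 189, 186, 185, 179, 178, 178, 180, 180, 182, 183, 184, 184]
board yaw 90.64289919891978 191.6942613356411 49 65
```

Request:
step_arm:
  commands: [0, -0.004, 0, 0, 0, 0, 0.07, 0, -0.01, 0, 0, 0, 0, 0.07, 0, -0.02, 0, 0, 0, 0, 0.07, 0, -0.03, 0, 0, 0, 0, 0.07]

```text
clock: 25.82
eef_pos: [555.8, 57.6, 26.4]
eef_rot: [1.879, 1.571, 1.898]
wrist_force: [-0.2, 0.0, 0.4]
finger_gap: 70.1
```

Request:
step_arm:
  commands: [-0.03, -0.02, 0, 0, 0, 0, 0.07, -0.04, -0.02, 0, 0, 0, 0, 0.07, -0.04, -0.02, 0, 0, 0, 0, 0.07, -0.04, -0.02, 0, 0, 0, 0, 0.07, -0.04, 0, 0, 0, 0, 0, 0.07]

```text
clock: 26.45
eef_pos: [556.9, -23.4, 217.8]
eef_rot: [-1.662, 1.571, -1.647]
wrist_force: [0.5, -0.5, -0.5]
finger_gap: 70.2
```

Request:
step_arm:
  commands: [0, 0, 0, 0, 0, 0, 0.07, 0, 0, 0, 0, 0, 0, 0.07]

```text
clock: 26.7
eef_pos: [556.8, -21.7, 215.4]
eef_rot: [2.978, 1.569, 2.995]
wrist_force: [-0.5, -0.1, 0.2]
finger_gap: 70.0
```

```bash
python3 - <<'E'
from h import *
p,R,a,s=tool();print(p,a,s["clock"])
im=manip.camera("wrist");np.save("w12.npy",im);c=cam("wrist");g=im.astype(int)
rm=((g[...,0]-g[...,1:].max(2))>50).astype(np.uint8)
q=proj(c,[555,132,110])[0];print("red exp",q)
n,lab,st,ce=cv2.connectedComponentsWithStats(rm)
for i in range(1,n):
    if st[i,4]>100: print(st[i],ce[i])
r0,c0=int(q[0]),int(q[1])
red=[]
for col in range(c0-60,c0+60,4):
    w=np.flatnonzero(rm[r0-40:r0+60,col])
    if len(w): red.append((r0-40+w.min()-.5,col))
bd=[];rb=int(proj(c,[545,190,130])[0,0])
for col in range(c0-130,c0+130,5):
    d=np.diff(g[rb-25:rb+25,col].max(1));bd.append((rb-25+d.argmin()+.5,col))
for nme,P,z in(("red inner rim",red,110),("board",bd,130)):
    L=atz(c,P,z);k=np.polyfit(L[:,0],L[:,1],1)
    for t in(8,4,2,2):
        e=abs(np.polyval(k,L[:,0])-L[:,1]);k=np.polyfit(L[e<t,0],L[e<t,1],1)
    print(nme,"yaw",90+np.degrees(np.arctan(k[0])),"y@550",np.polyval(k,550),(e<2).sum(),len(e))
for t in("upper_box","lower_box"):
    for r in manip.outline_of(t,"wrist"): print(t,r["score"],r["centre"],r["pixels"].sum())
for n in("top","scene"):
    manip.camera(n)
    for t in("bowl","spray_can","spatula"):
        r=manip.find_in(t,n);print(n,t,[(round(x["score"],2),x["centre"]) for x in r[:2]])
E
```

```text
[556.83204336 -21.73891104 215.43758635] 0.9755425200837361 26.7
red exp [ -5.34280226 248.63369165]
[221  12  52   4 122] [246.85245902  14.23770492]
[112 171  39  82 777] [130.95881596 210.95495495]Traceback (most recent call last):
  File "<stdin>", line 18, in <module>
  File "h.py", line 19, in atz
    o,d=ray(c,px);return o+d*((z-o[2])/d[:,2])[:,None]
        ~~~^^^^^^
  File "h.py", line 16, in ray
    p=cv2.undistortPoints(px[:,::-1].reshape(-1,1,2).copy(),K,np.array([k1,0,0,0,0.])).reshape(-1,2)
      ~~~~~~~~~~~~~~~~~~~^^^^^^^^^^^^^^^^^^^^^^^^^^^^^^^^^^^^^^^^^^^^^^^^^^^^^^^^^^^^^
cv2.error: OpenCV(4.12.0) /io/opencv/modules/calib3d/src/undistort.dispatch.cpp:347: error: (-215:Assertion failed) CV_IS_MAT(_src) && CV_IS_MAT(_dst) && (_src->rows == 1 || _src->cols == 1) && (_dst->rows == 1 || _dst->cols == 1) && _src->cols + _src->rows - 1 == _dst->rows + _dst->cols - 1 && (CV_MAT_TYPE(_src->type) == CV_32FC2 || CV_MAT_TYPE(_src->type) == CV_64FC2) && (CV_MAT_TYPE(_dst->type) == CV_32FC2 || CV_MAT_TYPE(_dst->type) == CV_64FC2) in function 'cvUndistortPointsInternal'
```

In-contact check: box yaw 90.77°, board yaw 90.64°. The arm is clear now. I'll take one more look from above for the final state.

Request:
step_arm:
  commands: [-0.02, 0.03, 0, 0, 0, 0, 0.07, -0.02, 0.03, 0, 0, 0, 0, 0.07, 0, 0.03, 0, 0, 0, 0, 0.07, 0, 0, 0, 0, 0, 0, 0.07, 0, 0, 0, 0, 0, 0, 0.07]

```text
clock: 27.38
eef_pos: [555.5, 68.1, 255.4]
eef_rot: [-2.999, 1.569, -2.981]
wrist_force: [-0.3, -0.6, 0.1]
finger_gap: 70.1
```

```bash
python3 - <<'E'
from h import *
p,R,a,s=tool();print(p,a,s["clock"])
im=manip.camera("wrist");np.save("w12.npy",im);c=cam("wrist");g=im.astype(int)
rm=((g[...,0]-g[...,1:].max(2))>50).astype(np.uint8)
q=proj(c,[552,132,100])[0];r0,c0=int(q[0]),int(q[1]);print("red exp",q)
n,lab,st,ce=cv2.connectedComponentsWithStats(rm)
for i in range(1,n):
    if st[i,4]>100: print(st[i],ce[i])
def line(nme,P,z):
    L=atz(c,P,z);k=np.polyfit(L[:,0],L[:,1],1)
    for t in(8,4,2,2):
        e=abs(np.polyval(k,L[:,0])-L[:,1]);k=np.polyfit(L[e<t,0],L[e<t,1],1)
    print(nme,"yaw",90+np.degrees(np.arctan(k[0])),"y@550",np.polyval(k,550),(e<2).sum(),len(e))
red=[]
for col in range(max(0,c0-60),c0+60,4):
    w=np.flatnonzero(rm[max(0,r0-60):r0+60,col])
    if len(w): red.append((max(0,r0-60)+w.min()-.5,col))
if red: line("red inner edge",red,110)
rb=int(proj(c,[545,190,130])[0,0])
print("board row",rb)
for n in("top","scene"):
    manip.camera(n);cc=cam(n)
    for t in("bowl","spray_can","spatula","upper_box"):
        r=manip.find_in(t,n);print(n,t,[(round(x["score"],2),np.round(x["centre"]).tolist()) for x in r[:5]])
    r=manip.outline_of("lower_box",n)
    for x in r[:2]: print(n,"lower",x["score"],x["centre"])
    print("exp white",proj(cc,[550,205,90]))
E
```

```text
[555.53330216  68.13702435 255.44338661] 0.9990154566209831 27.375
red exp [111.50848668 244.8141034 ]
[ 198  102   97   11 1065] [246.         107.00938967]
[134 238  13  24 175] [140.32571429 248.24571429]
red inner edge yaw 90.90546338237351 y@550 141.61115615717026 24 24
board row 42
top bowl [(0.79, [102.0, 223.0])]
top spray_can [(0.75, [140.0, 396.0])]
top spatula [(0.97, [121.0, 304.0])]
top upper_box [(0.79, [260.0, 250.0]), (0.78, [215.0, 424.0]), (0.57, [305.0, 378.0]), (0.41, [182.0, 143.0])]
exp white [[184.3385527  134.85911227]]
scene bowl [(0.66, [277.0, 234.0])]
scene spray_can [(0.65, [195.0, 109.0])]
scene spatula []
scene upper_box [(0.95, [224.0, 329.0]), (0.94, [178.0, 273.0]), (0.89, [137.0, 197.0]), (0.84, [163.0, 129.0])]
scene lower 0.75 [263.3, 349.8]
exp white [[227.90375137 350.54338656]]
```

```bash
python3 -c "
from cell import manip
print(manip.sign_off())"
```

```text
the job is handed in; nothing more can be done
None
```

I seated the white box on the grey one, red end over red end, and let it go. I then pushed the pair under the shelf with two open fingers until the grey box met the blue stop bar. The arm backed off clear of everything, and I handed the job in at about 27.6 s of the 67 s allowed.

**Seating:** The force came off at the computed seated height (TCP z 78 mm). The scene crop showed the rims closed with the front lug in its notch.

**Push:** The resistance rose from 7 N to about 42 N with the fingers stopped at y = 121 mm; I had predicted 122 mm for the bar. This wrist reading peaked just over 40 N through the fingertips. The gripper's body should have touched nothing, and the 120 N wrist limit was never close.

**Squareness:** The last view puts the box at yaw 90.9°, against 90.6° for the shelf. The white box's red face is at about y = 132 mm, within 2 mm of where it should be at the bar. I inferred contact with the bar from the force and position; the bar itself was hidden in the final view.

**Bystanders:** The bowl, spray can and spatula appear within 2 px of where they started in the top view. The scene-camera detector missed the spatula in the last look and put the can 3 px off.

**Disagreements:** Two early wrist fits of the grey box differed by about 2 mm. The held box's rim looked about 3% small in the image. I cancelled both by measuring the two boxes in the same picture.

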